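# Step the vortex mixer down to a sample vial and hold it on the running head

## Robot

A 6-joint arm with a two-finger parallel gripper is mounted at the origin on a cart in front of the work surface, level with it; the furniture and walls round the work are solid. World frame = base frame: x ahead of the robot, y to its left, z up, the work surface at z = 0. Lengths are in m, angles in rad, forces in N, time in s.
With the tool pointing down it reaches from about 0.35 to 0.775 m from the base axis. Payload 7.3 kg.
Tool frame: the origin (TCP) lies midway between the tips of the shut fingers; the grasp point (between the pads) lies 19 mm behind it; z points along the fingers, y is the line along which they close (so a half turn about z gives the same grasp; the last joint's range is limited). The gripper opens to 92 mm and grips with 3 to 60 N. Pads are 19 mm wide; open, the fingers measure 130 mm over their backs; the gripper's body (75 mm by 190 mm) begins 47 mm behind the grasp point.
Start: joints at [-1.261, 0.342, 1.524, -0, 1.275, -0.146], TCP at [0.231, -0.471, 0.227] pointing down, gripper open.
Joint ranges: [-2.53, 2.53], [-0.77, 2.02], [0.04, 2.7], [-1, 4.14], [0.28, 2.66], [-3.11, 3.11]. Speed limits (rad/s): [2.57, 2.57, 3.14, 3.14, 3.14, 3.14].

## Interface

Orientations are given as [roll, pitch, yaw] about the fixed x, y, z axes, in that order (R = Rz(yaw) Ry(pitch) Rx(roll)).
In Python, from cell import robot, read_camera, camera_params, nets gives the robot as it stands. The module is installed in compiled form; this text tells all that it offers.
- The arm moves only by the tool step_arm, never from a script. Its argument "steps" is a list of rows, each an object of numbers: "x", "y", "z": the shift along the tool's x, y, z as a fraction of full scale; "rx", "ry", "rz": the turn, a rotation vector about the tool's x, y, z as a fraction of full scale; "claw": the opening, from -1 (shut) to 1 (fully open). In form: [{"x": .., "y": .., "z": .., "rx": .., "ry": .., "rz": .., "claw": ..}, ...]. A call has 1 to 12 rows; each row is the pose to reach, as a shift and turn from the pose commanded when the call began, along the tool's axes at that moment; what a row does not reach only later rows make up. Full scale, the value 1, is 750 mm for a shift and pi/4 rad for a turn. A row lasts 1/12 s, in which the tool goes at most 41.7 mm and 7.16 degrees, less where a joint would pass 70% of its speed; a pose out of reach is approached as far as the arm can. A call with a number of a shift or a turn outside -1 to 1 is refused whole. A call with a gripper value outside its range is refused whole. The fingers move at their own pace and stop on an object; "squeeze" is the grip in N (left out, the last holds). Time passes only in rows, so rows that repeat a pose let the fingers close. It gives the time, the measured TCP pose, the force, the opening and the grip force at its end, in the units of the state.
- robot.observe(): the state, without advancing time (a new reading comes with each control period).
- read_camera(name): name is "scene" or "side" or "wrist"; returns (picture, depth): 384x512x3 uint8, blue, green, red; 384x512 float32, m along the optical axis (not along the pixel's ray), 0 where there is no reading.
- camera_params(name): a dict with "fx", "fy", "cx", "cy" (pixels), "R" (3x3) and "t" (3): a world point X has camera coordinates R X + t; the wrist camera has in their place "hand_eye" (4x4, takes a point from camera to tool coordinates, whose origin is the TCP and whose axes are the flange's). Camera axes: x right, y down, z forward; pixel columns grow to the right and rows downward; lengths in m; the calibration is good to about 2 mm. A picture is of the moment at which its call begins: read the wrist's pose just before it. camera_params takes no time and is no camera call.
- robot.hand_in(): hands the job in; it is judged then, once.
Trained networks look in the newest picture that a camera, given by its name, has taken for a name from the list of things; names that differ only in an ending like _2 or _b are one class to them, and where a whole thing is asked for, a point or a joint stands for the part that bears it (a point fixed in the world has none). Each returns a list of dicts, best first, with "conf" (0 to 1); they miss things now and then, are a little off and sometimes report something else, mostly with a low value. They report only what shows in the picture. A call takes as long as a camera call. They do not tell look-alikes from the thing itself.
- nets.masks_of(camera, query): "region" (384x512 bool, what is visible of it) and "box" ([left, top, right, bottom] in pixels, round what is visible of it).
- nets.landmark_of(camera, query): "pixel" ([row, column] in pixels: a listed point, or the origin of a listed thing).
The state is a dict: "time": time; "qpos": joint angles; "qvel": joint speeds; "joint_efforts": joint torques, N m; "tool_pos": TCP position; "tool_rot": TCP orientation; "contact_force": force on the tool from outside, world axes, zero at the start; "torque": the same for the moment, N m; "opening": finger opening in m; "grip_force": force on a finger pad.
Only numpy, scipy, OpenCV 4.12 (cv2) and the standard library are available. Lean on these libraries where they do the work, as an engineer would, in place of code of your own. Each camera call takes 0.05 s, during which the arm holds its last target. There are 200 camera calls.

## Task

Set the vortex mixer up for the small sample vial that stands by itself to one side of it: put the wide step-down sleeve into the cup on the mixer's head, the narrow sleeve into the wide one and the vial, cap up, into the narrow one, each fully home. Then, holding the vial by its upper end and touching nothing else, push it straight down so that the spring-loaded head sinks about 6 mm, half of its travel and at no time down to its stop, and keep it there for at least three seconds; the program finishes while you are still holding the vial pressed down like that. Leave the large bottle, the dropper bottle and the loupe where they stand.

Things in the scene. Friction and masses are not known exactly. Their poses are not given: they have to be found in the camera images.
- mixer: Bench vortex mixer, white housing 150 (x) x 116 (y) x 52 mm high, fixed to the table. Origin: centre of its underside; x points to its back, away from the grey control strip (knob, switch: not used), z up. A round turret 98 mm across rises to 68 mm, centred 18 mm behind the origin (+x); over it stands the black rubber head with its cup.
- mixer_head (a joint): How far the spring-loaded head is pressed straight down, m: 0 up (start), 0.012 on its stop, where the 12 mm gap between head and turret has closed. It springs back up. With sleeves and vial in, it stays up, begins to sink at about 2.2 N of extra push and takes 0.6 N more per mm (6 N at 6 mm, 9.5 N at the stop).
- mixer_cup (a point): Centre of the inner floor of the cup in the mixer's head, 90 mm above the table with the head up; sinks with the head. Axes as the mixer's, z up. The cup is 14 mm deep (rim 104 mm above the table), 59 mm across outside at the rim, bore 49.4 mm, widening to 54 mm over the top 3.5 mm.
- wide_sleeve: The wider, lower of two grey plastic step-down sleeves, 60 g, loose, upright. Origin: centre of its underside, z up to its mouth. 30 mm high: shank 46 mm across, 16 mm long; above it a ribbed collar 56 mm across, 14 mm high. Blind bore 38 mm, 26 mm deep (floor 4 mm above origin), mouth 44 mm over the top 4 mm. Home: foot on the cup's floor, collar 2 mm above the cup's rim.
- narrow_sleeve: The narrower, taller grey sleeve, 60 g, loose, upright. Origin: centre of its underside, z up to its mouth. 42 mm high: shank 35 mm across, 28 mm long; above it a ribbed collar 46 mm across, 14 mm high. Blind bore 26.8 mm, 28 mm deep (floor 14 mm above origin), mouth 32.8 mm over the top 4 mm. Home: foot on the wide one's bore floor, collar 2 mm above the wide one's top.
- vial: Small sample vial with a white screw cap (fixed on), about 22 g, 56 mm high, body 23 mm across up to 42 mm, cap 20 mm across above; loose, upright, by itself left or right of the mixer. Origin: centre of its underside, z up to the cap. Home: it stands on the narrow sleeve's bore floor, 28 mm of it proud of the sleeve.
- large_bottle: Bystander: brown reagent bottle with a pale cap, 36 mm across, 80 mm high, standing behind the mixer. Origin: centre of its underside. Leave it.
- dropper: Bystander: dropper bottle with a black rubber bulb, 34 mm across, 102 mm high, standing behind the mixer to the right. Origin: centre of its underside. Leave it.
- loupe: Bystander: black stand loupe, 44 mm across, 46 mm high, on the right of the table. Origin: centre of its underside. Leave it.
Things that resemble listed ones, but are neither listed nor needed, are in the scene too. What is shaped like the wide_sleeve but red or turquoise is not meant.

How it is judged:
By the outcome, as a careful person would: the job done as asked, in the order asked, and still so for the second after the job is handed in, while the arm keeps its last pose, push and grip.
It also fails if it takes over 67 s, if anything falls off the work surface, if the arm or the gripper's body presses on something with over 40 N, if the wrist force passes 120 N, or if a joint passes its speed limit or range.

## Working session

There is one attempt and no reset: what is moved stays moved. The work goes in short steps, Python scripts to look and compute and a tool call to move; the robot and the scene stay as the last step left them, time stands still between calls to the robot, and variables do not carry over. Pictures are saved under pics/ and viewed, at most 10 in all, crops included, and the job is handed in when it is done.

Besides the shell and the picture viewer there is one more tool, called after "Request:" in YAML: its name, and indented under it one key for each argument. step_arm: Moves the arm, as the interface text tells. Its arguments: {"type":"object","properties":{"steps":{"type":"array","items":{"type":"object","properties":{"x":{"type":"number","minimum":-1,"maximum":1},"y":{"type":"number","minimum":-1,"maximum":1},"z":{"type":"number","minimum":-1,"maximum":1},"rx":{"type":"number","minimum":-1,"maximum":1},"ry":{"type":"number","minimum":-1,"maximum":1},"rz":{"type":"number","minimum":-1,"maximum":1},"claw":{"type":"number"}}}},"squeeze":{"type":"number"}},"required":["steps"]}

```bash
mkdir -p pics && cat > h.py <<'E'
import numpy as np, cv2
from cell import robot, read_camera, camera_params, nets
from scipy.spatial.transform import Rotation as Ro
def cam2w(name, st=None):
    p=camera_params(name)
    if name!='wrist':
        R=np.array(p['R']);t=np.array(p['t']); T=np.eye(4);T[:3,:3]=R.T;T[:3,3]=-R.T@t
    else:
        st=st or robot.observe(); T=np.eye(4);T[:3,:3]=Ro.from_euler('xyz',st['tool_rot']).as_matrix() if len(st['tool_rot'])==3 else st['tool_rot'];T[:3,3]=st['tool_pos'];T=T@np.array(p['hand_eye'])
    return p,T
def cloud(name):
    st=robot.observe(); im,d=read_camera(name); p,T=cam2w(name,st)
    v,u=np.mgrid[:384,:512]; P=np.stack([(u-p['cx'])/p['fx']*d,(v-p['cy'])/p['fy']*d,d],-1)
    W=P@T[:3,:3].T+T[:3,3]; W[d<=0]=np.nan
    return im,W
E
python3 - <<'E'
from h import *
s=robot.observe(); print({k:np.round(v,3).tolist() for k,v in s.items()})
ims=[]
for c in ['scene','side']:
    im,W=cloud(c); np.save(c+'.npy',W); cv2.imwrite(f'{c}_raw.png',im); cv2.imwrite(f'pics/{c}0.png',cv2.resize(im,(800,600)))
    for q in ['mixer','mixer_head','wide_sleeve','narrow_sleeve','vial','large_bottle','dropper','loupe']:
        for m in nets.masks_of(c,q)[:4]:
            if m['conf']<.2: continue
            w=W[m['region']]; w=w[~np.isnan(w[:,0])]
            if len(w)<5: continue
            zt=np.percentile(w[:,2],97); tp=w[w[:,2]>zt-.006]
            print(c,q,round(float(m['conf']),2),np.round(m['box']).tolist(),'top',round(float(zt),3),'xy lo/hi',np.round(tp.min(0)[:2],3),np.round(tp.max(0)[:2],3),'mid',np.round((np.percentile(tp,2,0)+np.percentile(tp,98,0))[:2]/2,3))
    for q in ['mixer_cup','mixer']:
        print(c,q,[(round(float(m['conf']),2),np.round(m['pixel']).tolist()) for m in nets.landmark_of(c,q)[:2]])
E
```

```text
{'time': 0.0, 'qpos': [-1.261, 0.343, 1.525, -0.0, 1.275, -0.146], 'qvel': [0.001, -0.002, -0.002, -0.002, -0.0, -0.002], 'joint_efforts': [-0.0, -43.124, -24.422, 0.072, 0.056, -0.0], 'tool_pos': [0.231, -0.471, 0.226], 'tool_rot': [-3.14, -0.0, 0.456], 'contact_force': [0.111, 0.175, -0.051], 'torque': [0.016, -0.016, 0.002], 'grip_force': 0.0, 'opening': 0.092}
scene mixer 0.94 [242.0, 168.0, 274.0, 206.0] top 0.104 xy lo/hi [ 0.182 -0.441] [ 0.648 -0.011] mid [ 0.435 -0.197]
scene mixer_head 0.6 [257.0, 168.0, 277.0, 186.0] top 0.105 xy lo/hi [ 0.217 -0.424] [ 0.651 -0.011] mid [ 0.619 -0.039]
scene wide_sleeve 0.72 [168.0, 181.0, 188.0, 188.0] top 0.031 xy lo/hi [0.431 0.227] [0.486 0.283] mid [0.458 0.255]
scene wide_sleeve 0.57 [143.0, 193.0, 154.0, 195.0] top 0.162 xy lo/hi [0.21  0.016] [0.222 0.022] mid [0.216 0.019]
scene wide_sleeve 0.41 [158.0, 166.0, 168.0, 182.0] top 0.031 xy lo/hi [0.248 0.008] [0.499 0.383] mid [0.47  0.353]
scene narrow_sleeve 0.74 [289.0, 240.0, 306.0, 260.0] top 0.043 xy lo/hi [ 0.206 -0.493] [ 0.49  -0.271] mid [ 0.384 -0.357]
scene vial 0.47 [20
[... 1185 characters left out ...]
/hi [ 0.457 -0.31 ] [ 0.5   -0.261] mid [ 0.479 -0.286]
side vial 0.64 [188.0, 274.0, 200.0, 295.0] top 0.056 xy lo/hi [0.598 0.244] [0.615 0.262] mid [0.607 0.253]
side vial 0.31 [154.0, 201.0, 166.0, 228.0] top 0.079 xy lo/hi [0.785 0.06 ] [0.806 0.083] mid [0.795 0.072]
side large_bottle 0.64 [155.0, 204.0, 164.0, 227.0] top 0.079 xy lo/hi [0.785 0.061] [0.806 0.083] mid [0.795 0.072]
side dropper 0.71 [204.0, 155.0, 216.0, 179.0] top 0.091 xy lo/hi [ 0.753 -0.199] [ 0.762 -0.188] mid [ 0.758 -0.193]
side loupe 0.44 [277.0, 140.0, 292.0, 160.0] top 0.045 xy lo/hi [ 0.529 -0.442] [ 0.57  -0.398] mid [ 0.55  -0.421]
side mixer_cup [(0.56, [197.0, 232.0])]
side mixer [(0.56, [216.0, 237.0])]
```

View pics/scene0.png

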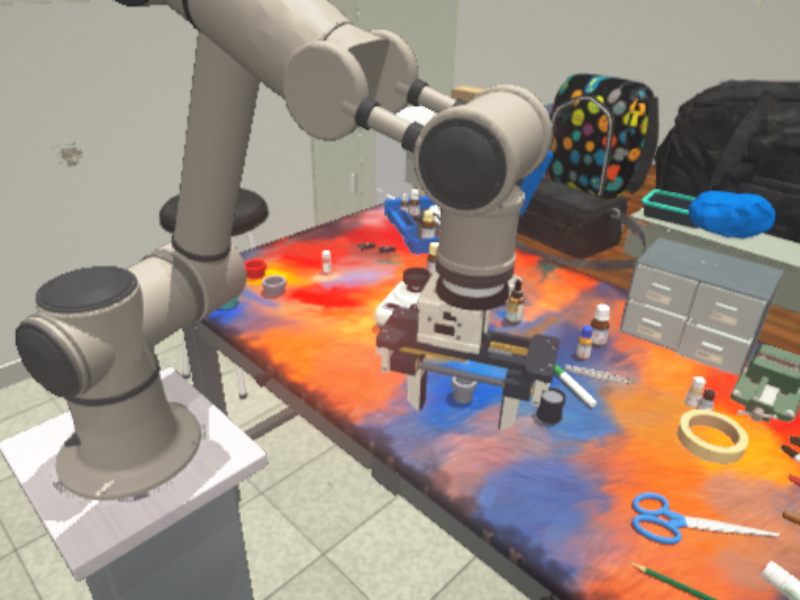

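View pics/side0.png

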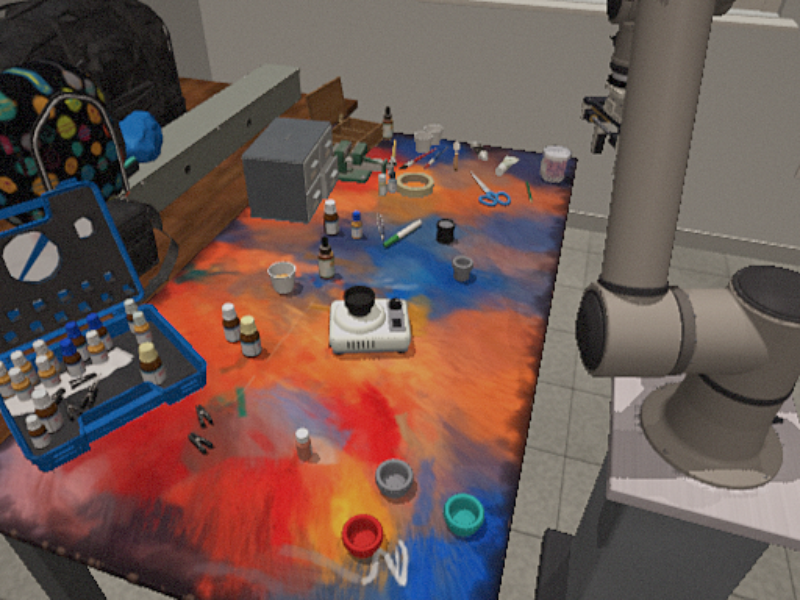

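Side view (800×600): the wide-sleeve candidates are grey (394,478), red (362,537) and turquoise (463,515). I choose the grey one, at about (0.458, 0.255). 

The vial candidates are the lone one at (304,444), those behind the mixer at (230,320), and those at (382,183). I choose the lone one, at about (0.607, 0.253). The narrow sleeve is at (462,268) and the cup at (358,298). I'll move above the grey wide sleeve and take a close check there.

Request:
step_arm:
  steps:
    - {"x":0.698,"y":-0.736,"z":0,"rz":0.581,"claw":0.6}
    - {"x":0.698,"y":-0.736,"z":0,"rz":0.581,"claw":0.6}
    - {"x":0.698,"y":-0.736,"z":0,"rz":0.581,"claw":0.6}
    - {"x":0.698,"y":-0.736,"z":0,"rz":0.581,"claw":0.6}
    - {"x":0.698,"y":-0.736,"z":0,"rz":0.581,"claw":0.6}
    - {"x":0.698,"y":-0.736,"z":0,"rz":0.581,"claw":0.6}
    - {"x":0.698,"y":-0.736,"z":0,"rz":0.581,"claw":0.6}
    - {"x":0.698,"y":-0.736,"z":0,"rz":0.581,"claw":0.6}
    - {"x":0.698,"y":-0.736,"z":0,"rz":0.581,"claw":0.6}
    - {"x":0.698,"y":-0.736,"z":0,"rz":0.581,"claw":0.6}
    - {"x":0.698,"y":-0.736,"z":0,"rz":0.581,"claw":0.6}
    - {"x":0.698,"y":-0.736,"z":0,"rz":0.581,"claw":0.6}

```text
$.steps[0]: bad value
```

Request:
step_arm:
  steps:
    - {"x":0.698,"y":-0.736,"z":0.0,"rx":0.0,"ry":0.0,"rz":0.581,"claw":0.6}
    - {"x":0.698,"y":-0.736,"z":0.0,"rx":0.0,"ry":0.0,"rz":0.581,"claw":0.6}
    - {"x":0.698,"y":-0.736,"z":0.0,"rx":0.0,"ry":0.0,"rz":0.581,"claw":0.6}
    - {"x":0.698,"y":-0.736,"z":0.0,"rx":0.0,"ry":0.0,"rz":0.581,"claw":0.6}
    - {"x":0.698,"y":-0.736,"z":0.0,"rx":0.0,"ry":0.0,"rz":0.581,"claw":0.6}
    - {"x":0.698,"y":-0.736,"z":0.0,"rx":0.0,"ry":0.0,"rz":0.581,"claw":0.6}
    - {"x":0.698,"y":-0.736,"z":0.0,"rx":0.0,"ry":0.0,"rz":0.581,"claw":0.6}
    - {"x":0.698,"y":-0.736,"z":0.0,"rx":0.0,"ry":0.0,"rz":0.581,"claw":0.6}
    - {"x":0.698,"y":-0.736,"z":0.0,"rx":0.0,"ry":0.0,"rz":0.581,"claw":0.6}
    - {"x":0.698,"y":-0.736,"z":0.0,"rx":0.0,"ry":0.0,"rz":0.581,"claw":0.6}

```text
time: 1.93
tool_pos: [0.3553, -0.0729, 0.2271]
tool_rot: [3.141, -0.001, -0.001]
contact_force: [1.3, -0.4, -0.1]
opening: 0.0735
grip_force: 0.0
```

Request:
step_arm:
  steps:
    - {"x":0.137,"y":-0.437,"z":0.0,"rx":0.0,"ry":0.0,"rz":0.0,"claw":0.6}
    - {"x":0.137,"y":-0.437,"z":0.0,"rx":0.0,"ry":0.0,"rz":0.0,"claw":0.6}
    - {"x":0.137,"y":-0.437,"z":0.0,"rx":0.0,"ry":0.0,"rz":0.0,"claw":0.6}
    - {"x":0.137,"y":-0.437,"z":0.0,"rx":0.0,"ry":0.0,"rz":0.0,"claw":0.6}
    - {"x":0.137,"y":-0.437,"z":0.0,"rx":0.0,"ry":0.0,"rz":0.0,"claw":0.6}
    - {"x":0.137,"y":-0.437,"z":0.0,"rx":0.0,"ry":0.0,"rz":0.0,"claw":0.6}
    - {"x":0.137,"y":-0.437,"z":0.0,"rx":0.0,"ry":0.0,"rz":0.0,"claw":0.6}
    - {"x":0.137,"y":-0.437,"z":0.0,"rx":0.0,"ry":0.0,"rz":0.0,"claw":0.6}
    - {"x":0.137,"y":-0.437,"z":0.0,"rx":0.0,"ry":0.0,"rz":0.0,"claw":0.6}
    - {"x":0.137,"y":-0.437,"z":0.0,"rx":0.0,"ry":0.0,"rz":0.0,"claw":0.6}
    - {"x":0.137,"y":-0.437,"z":0.0,"rx":0.0,"ry":0.0,"rz":0.0,"claw":0.6}

```text
time: 2.85
tool_pos: [0.4577, 0.2528, 0.2262]
tool_rot: [3.141, 0.001, 0.001]
contact_force: [-0.6, -1.1, -0.7]
opening: 0.0738
grip_force: 0.0
```

```bash
cat >> h.py <<'E'
def circ(q,cam='wrist',ztop=None,band=.003,show=True):
    """fit circle to the outer edge of the top face of q seen from above"""
    im,W=cloud(cam); out=[]
    for m in nets.masks_of(cam,q)[:3]:
        if m['conf']<.15: continue
        w=W[m['region']]; w=w[~np.isnan(w[:,0])]
        if len(w)<20: continue
        zt=np.percentile(w[:,2],95) if ztop is None else ztop
        tp=w[abs(w[:,2]-zt)<band][:,:2].astype(np.float32)
        if len(tp)<10: continue
        (c,r)=cv2.minEnclosingCircle(tp); md=(np.percentile(tp,1,0)+np.percentile(tp,99,0))/2
        out.append((c,r)); col=im[m['region']].mean(0)
        if show: print(cam,q,round(float(m['conf']),2),np.round(m['box']).tolist(),'z',round(float(zt),4),'circ',np.round(c,4),round(r,4),'mid',np.round(md,4),'bgr',col.round())
    return im,W,out
E
python3 - <<'E'
from h import *
print(np.round(camera_params('wrist')['hand_eye'],3))
print(robot.observe()['tool_pos'])
im,W,o=circ('wide_sleeve'); cv2.imwrite('pics/w1.png',im)
circ('vial');
for q in ['wide_sleeve','vial','narrow_sleeve','mixer_head']: circ(q,'side')
E
```

```text
[[-0.001 -0.958 -0.287  0.079]
 [ 1.    -0.001 -0.001  0.002]
 [ 0.001 -0.287  0.958 -0.157]
 [ 0.     0.     0.     1.   ]]
[0.45768624 0.25276739 0.22622784]
wrist wide_sleeve 0.92 [204.0, 221.0, 253.0, 262.0] z 0.0291 circ [0.3499 0.2832] 0.028 mid [0.3517 0.2834] bgr [101. 102.  38.]
wrist wide_sleeve 0.78 [132.0, 118.0, 184.0, 170.0] z 0.0294 circ [0.4724 0.3576] 0.028 mid [0.4728 0.3577] bgr [ 45.  51. 180.]
wrist wide_sleeve 0.67 [222.0, 126.0, 274.0, 181.0] z 0.0293 circ [0.46  0.258] 0.028 mid [0.46   0.2577] bgr [128. 126. 135.]
wrist vial 0.93 [241.0, 0.0, 265.0, 27.0] z 0.0557 circ [0.607  0.2498] 0.0093 mid [0.6042 0.2502] bgr [138. 140. 160.]
side wide_sleeve 0.97 [285.0, 319.0, 311.0, 342.0] z 0.03 circ [0.348  0.2876] 0.0284 mid [0.348  0.2874] bgr [ 98. 103.  30.]
side wide_sleeve 0.95 [239.0, 295.0, 265.0, 320.0] z 0.0299 circ [0.4579 0.2631] 0.0287 mid [0.4583 0.2621] bgr [101. 100. 105.]
side wide_sleeve 0.79 [218.0, 329.0, 245.0, 358.0] z 0.0301 circ [0.4708 0.362 ] 0.028 mid [0.471 0.362] bgr [ 32.  35. 155.]
side vial 0.72 [187.0, 276.0, 202.0, 293.0] z 0.0548 circ [0.6056 0.2553] 0.0095 mid [0.6055 0.2558] bgr [102. 112. 147.]
side narrow_sleeve 0.6 [289.0, 166.0, 299.0, 181.0] z 0.041 circ [ 0.4797 -0.2825] 0.0225 mid [ 0.4798 -0.2829] bgr [87. 82. 83.]
side mixer_head 0.59 [221.0, 184.0, 232.0, 198.0] z 0.1025 circ [ 0.6227 -0.0294] 0.0289 mid [ 0.6241 -0.0266] bgr [26. 28. 31.]
```

View pics/w1.png

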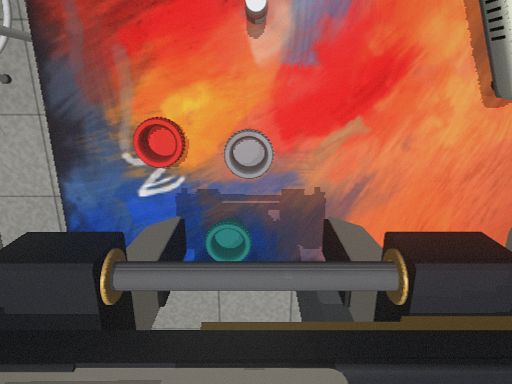

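Wrist picture: grey sleeve at (248,153), red at (160,142), turquoise at (228,242). That confirms the grey one. I'll grip it by the upper collar only, with the tips about 18 mm above the table.

Request:
step_arm:
  steps:
    - {"x":0.003,"y":-0.007,"z":0.1,"claw":0.6}
    - {"x":0.003,"y":-0.007,"z":0.2,"claw":0.6}
    - {"x":0.003,"y":-0.007,"z":0.25,"claw":0.6}
    - {"x":0.003,"y":-0.007,"z":0.277,"claw":0.6}
    - {"x":0.003,"y":-0.007,"z":0.277,"claw":0.6}
    - {"x":0.003,"y":-0.007,"z":0.277,"claw":0.6}
    - {"x":0.003,"y":-0.007,"z":0.277,"claw":0.0}
    - {"x":0.003,"y":-0.007,"z":0.277,"claw":-0.2}
    - {"x":0.003,"y":-0.007,"z":0.277,"claw":-0.2}
    - {"x":0.003,"y":-0.007,"z":0.277,"claw":-0.2}
    - {"x":0.003,"y":-0.007,"z":0.277,"claw":-0.2}
  squeeze: 20

```text
$.steps[0]: bad value
```

Request:
step_arm:
  steps:
    - {"x":0.003,"y":-0.007,"z":0.1,"rx":0.0,"ry":0.0,"rz":0.0,"claw":0.6}
    - {"x":0.003,"y":-0.007,"z":0.2,"rx":0.0,"ry":0.0,"rz":0.0,"claw":0.6}
    - {"x":0.003,"y":-0.007,"z":0.25,"rx":0.0,"ry":0.0,"rz":0.0,"claw":0.6}
    - {"x":0.003,"y":-0.007,"z":0.277,"rx":0.0,"ry":0.0,"rz":0.0,"claw":0.6}
    - {"x":0.003,"y":-0.007,"z":0.277,"rx":0.0,"ry":0.0,"rz":0.0,"claw":0.6}
    - {"x":0.003,"y":-0.007,"z":0.277,"rx":0.0,"ry":0.0,"rz":0.0,"claw":0.6}
    - {"x":0.003,"y":-0.007,"z":0.277,"rx":0.0,"ry":0.0,"rz":0.0,"claw":0.0}
    - {"x":0.003,"y":-0.007,"z":0.277,"rx":0.0,"ry":0.0,"rz":0.0,"claw":-0.2}
    - {"x":0.003,"y":-0.007,"z":0.277,"rx":0.0,"ry":0.0,"rz":0.0,"claw":-0.2}
    - {"x":0.003,"y":-0.007,"z":0.277,"rx":0.0,"ry":0.0,"rz":0.0,"claw":-0.2}
    - {"x":0.003,"y":-0.007,"z":0.277,"rx":0.0,"ry":0.0,"rz":0.0,"claw":-0.2}
  squeeze: 20

```text
time: 4.37
tool_pos: [0.4624, 0.2589, 0.0221]
tool_rot: [-3.139, -0.006, -0.0]
contact_force: [-0.5, 0.8, 7.8]
opening: 0.0546
grip_force: 20.0
```

```bash
python3 - <<'E'
from h import *
im,W=cloud('wrist'); s=robot.observe(); print({k:np.round(s[k],3).tolist() for k in ['tool_pos','tool_rot','contact_force','torque','opening','grip_force']})
im2,_=cloud('side')
cv2.imwrite('pics/g1.png',np.hstack([cv2.resize(im,(400,300)),cv2.resize(im2[250:370,170:330],(400,300))]))
E
```

```text
{'tool_pos': [0.462, 0.259, 0.022], 'tool_rot': [-3.139, -0.006, -0.0], 'contact_force': [0.37, -0.575, 8.26], 'torque': [0.086, 0.105, -0.02], 'opening': 0.054, 'grip_force': 20.005}
```

View pics/g1.png

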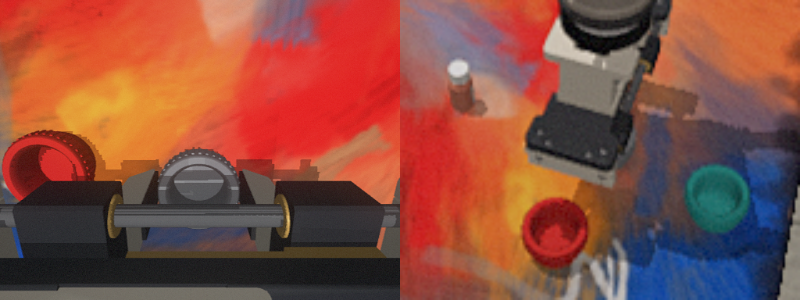

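The sleeve is held at left-image (200,180), and the red and turquoise ones are untouched. I'll lift it and carry it to a viewpoint in front of the cup.

Request:
step_arm:
  steps:
    - {"x":0.0,"y":0.0,"z":-0.02,"rx":0.0,"ry":0.0,"rz":0.0,"claw":-0.2}
    - {"x":0.0,"y":0.0,"z":-0.06,"rx":0.0,"ry":0.0,"rz":0.0,"claw":-0.2}
    - {"x":0.0,"y":0.0,"z":-0.11,"rx":0.0,"ry":0.0,"rz":0.0,"claw":-0.2}
    - {"x":0.0,"y":0.0,"z":-0.16,"rx":0.0,"ry":0.0,"rz":0.0,"claw":-0.2}
    - {"x":0.0,"y":0.0,"z":-0.21,"rx":0.0,"ry":0.0,"rz":0.0,"claw":-0.2}
    - {"x":0.0,"y":0.0,"z":-0.26,"rx":0.0,"ry":0.0,"rz":0.0,"claw":-0.2}
    - {"x":0.0,"y":0.0,"z":-0.27,"rx":0.0,"ry":0.0,"rz":0.0,"claw":-0.2}

```text
time: 5.05
tool_pos: [0.4628, 0.2592, 0.2298]
tool_rot: [-3.137, -0.013, -0.0]
contact_force: [1.1, 0.7, 0.1]
opening: 0.0545
grip_force: 20.0
```

Request:
step_arm:
  steps:
    - {"x":0.171,"y":0.385,"z":0.0,"rx":0.0,"ry":0.0,"rz":0.0,"claw":-0.2}
    - {"x":0.171,"y":0.385,"z":0.0,"rx":0.0,"ry":0.0,"rz":0.0,"claw":-0.2}
    - {"x":0.171,"y":0.385,"z":0.0,"rx":0.0,"ry":0.0,"rz":0.0,"claw":-0.2}
    - {"x":0.171,"y":0.385,"z":0.0,"rx":0.0,"ry":0.0,"rz":0.0,"claw":-0.2}
    - {"x":0.171,"y":0.385,"z":0.0,"rx":0.0,"ry":0.0,"rz":0.0,"claw":-0.2}
    - {"x":0.171,"y":0.385,"z":0.0,"rx":0.0,"ry":0.0,"rz":0.0,"claw":-0.2}
    - {"x":0.171,"y":0.385,"z":0.0,"rx":0.0,"ry":0.0,"rz":0.0,"claw":-0.2}
    - {"x":0.171,"y":0.385,"z":0.0,"rx":0.0,"ry":0.0,"rz":0.0,"claw":-0.2}
    - {"x":0.171,"y":0.385,"z":0.0,"rx":0.0,"ry":0.0,"rz":0.0,"claw":-0.2}
    - {"x":0.171,"y":0.385,"z":0.0,"rx":0.0,"ry":0.0,"rz":0.0,"claw":-0.2}
    - {"x":0.171,"y":0.385,"z":0.0,"rx":0.0,"ry":0.0,"rz":0.0,"claw":-0.2}

```text
time: 5.97
tool_pos: [0.588, -0.0301, 0.2221]
tool_rot: [-3.141, -0.0, -0.001]
contact_force: [-1.2, 0.8, -0.2]
opening: 0.0545
grip_force: 20.0
```

```bash
python3 - <<'E'
from h import *
s=robot.observe(); print({k:np.round(s[k],4).tolist() for k in ['time','tool_pos','tool_rot','contact_force','opening']})
im,W,o=circ('mixer_head'); circ('wide_sleeve')
for m in nets.landmark_of('wrist','mixer_cup')[:2]:
    r,c=np.round(m['pixel']).astype(int); print('cup px',r,c,m['conf'],W[r,c])
# black rim points by height
g=(abs(W[...,2]-.104)<.0025)&(abs(W[...,0]-.622)<.06)&(abs(W[...,1]+.03)<.06)
p=W[g][:,:2].astype(np.float32); print(len(p), cv2.minEnclosingCircle(p))
im2,W2,o=circ('wide_sleeve','side'); 
T=s['tool_pos']
for nm,w in(('side',W2),('scene',cloud('scene')[1])):
    k=(np.hypot(w[...,0]-T[0],w[...,1]-T[1])<.027)&(w[...,2]<T[2]+.02)&(w[...,2]>.13); q=w[k]; print(nm,len(q),np.percentile(q,[0,2,50,98],0).round(3).tolist() if len(q) else '')
cv2.imwrite('pics/c1.png',np.hstack([cv2.resize(im,(400,300)),cv2.resize(im2[100:250,150:350],(400,300))]))
E
```

```text
{'time': 5.9667, 'tool_pos': [0.588, -0.0301, 0.2221], 'tool_rot': [-3.1413, -0.0005, -0.0006], 'contact_force': [-1.2454, 0.7718, -0.2309], 'opening': 0.0545}
wrist mixer_head 0.56 [223.0, 102.0, 293.0, 171.0] z 0.1029 circ [ 0.6223 -0.0369] 0.0296 mid [ 0.6223 -0.0366] bgr [62. 63. 67.]
wrist wide_sleeve 0.59 [200.0, 190.0, 307.0, 262.0] z 0.229 circ [ 0.5861 -0.0304] 0.0278 mid [ 0.5951 -0.0306] bgr [93. 91. 93.]
wrist wide_sleeve 0.59 [19.0, 308.0, 28.0, 328.0] z 0.0287 circ [0.3684 0.2685] 0.007 mid [0.3686 0.2679] bgr [101. 105.  39.]
cup px 133 263 0.93 [ 0.62409442 -0.03960793  0.08866322]
714 ((0.6223757266998291, -0.03678225353360176), 0.029571782797574997)
side wide_sleeve 0.81 [285.0, 316.0, 308.0, 344.0] z 0.0299 circ [0.3477 0.2873] 0.0276 mid [0.3478 0.2875] bgr [116. 121.  36.]
side wide_sleeve 0.62 [217.0, 329.0, 245.0, 358.0] z 0.03 circ [0.4709 0.3623] 0.0282 mid [0.4709 0.3627] bgr [ 32.  39. 156.]
side wide_sleeve 0.52 [233.0, 152.0, 252.0, 170.0] z 0.2285 circ [ 0.5776 -0.0219] 0.0296 mid [ 0.5698 -0.022 ] bgr [72. 71. 74.]
side 119 [[0.562, -0.056, 0.2], [0.562, -0.055, 0.201], [0.579, -0.043, 0.213], [0.597, -0.005, 0.234]]
scene 126 [[0.562, -0.055, 0.2], [0.562, -0.055, 0.202], [0.587, -0.026, 0.218], [0.606, -0.005, 0.238]]
```

View pics/c1.png

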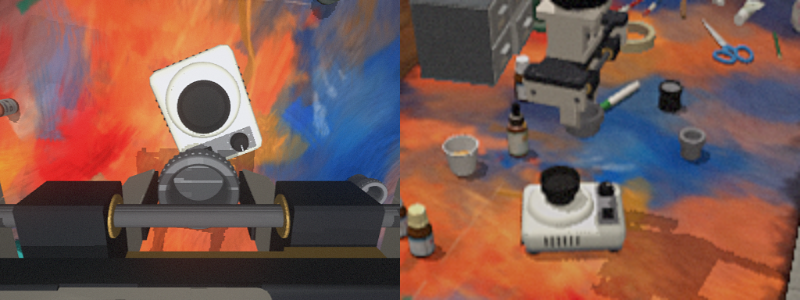

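Wrist view: the cup centre is at about (203,106) in the left half, which is world (0.622, −0.036). The held sleeve is level at (198,185). I'll go over the cup and lower to just inside the chamfer.

Request:
step_arm:
  steps:
    - {"x":0.048,"y":0.0085,"z":0.0,"rx":0.0,"ry":0.0,"rz":0.0,"claw":-0.2}
    - {"x":0.048,"y":0.0085,"z":0.03,"rx":0.0,"ry":0.0,"rz":0.0,"claw":-0.2}
    - {"x":0.048,"y":0.0085,"z":0.07,"rx":0.0,"ry":0.0,"rz":0.0,"claw":-0.2}
    - {"x":0.048,"y":0.0085,"z":0.1,"rx":0.0,"ry":0.0,"rz":0.0,"claw":-0.2}
    - {"x":0.048,"y":0.0085,"z":0.115,"rx":0.0,"ry":0.0,"rz":0.0,"claw":-0.2}
    - {"x":0.048,"y":0.0085,"z":0.12,"rx":0.0,"ry":0.0,"rz":0.0,"claw":-0.2}
    - {"x":0.048,"y":0.0085,"z":0.125,"rx":0.0,"ry":0.0,"rz":0.0,"claw":-0.2}
    - {"x":0.048,"y":0.0085,"z":0.13,"rx":0.0,"ry":0.0,"rz":0.0,"claw":-0.2}
    - {"x":0.048,"y":0.0085,"z":0.13,"rx":0.0,"ry":0.0,"rz":0.0,"claw":-0.2}

```text
time: 7.12
tool_pos: [0.6249, -0.0371, 0.1247]
tool_rot: [3.141, -0.001, -0.0]
contact_force: [0.1, 0.4, -0.3]
opening: 0.0543
grip_force: 20.0
```

Request:
step_arm:
  steps:
    - {"x":0.0,"y":0.0,"z":0.004,"rx":0.0,"ry":0.0,"rz":0.0,"claw":-0.2}
    - {"x":0.0,"y":0.0,"z":0.008,"rx":0.0,"ry":0.0,"rz":0.0,"claw":-0.2}
    - {"x":0.0,"y":0.0,"z":0.012,"rx":0.0,"ry":0.0,"rz":0.0,"claw":-0.2}
    - {"x":0.0,"y":0.0,"z":0.016,"rx":0.0,"ry":0.0,"rz":0.0,"claw":-0.2}
    - {"x":0.0,"y":0.0,"z":0.016,"rx":0.0,"ry":0.0,"rz":0.0,"claw":-0.2}
    - {"x":0.0,"y":0.0,"z":0.016,"rx":0.0,"ry":0.0,"rz":0.0,"claw":-0.2}

```text
time: 7.62
tool_pos: [0.6245, -0.0371, 0.1122]
tool_rot: [3.141, -0.0, -0.001]
contact_force: [-0.9, -0.4, -0.1]
opening: 0.0545
grip_force: 20.0
```

Request:
step_arm:
  steps:
    - {"x":0.0,"y":0.0,"z":0.0,"rx":0.0,"ry":0.0,"rz":0.0,"claw":0.6}
    - {"x":0.0,"y":0.0,"z":0.0,"rx":0.0,"ry":0.0,"rz":0.0,"claw":0.6}
    - {"x":0.0,"y":0.0,"z":0.0,"rx":0.0,"ry":0.0,"rz":0.0,"claw":0.6}
    - {"x":0.0,"y":0.0,"z":-0.02,"rx":0.0,"ry":0.0,"rz":0.0,"claw":0.6}
    - {"x":0.0,"y":0.0,"z":-0.06,"rx":0.0,"ry":0.0,"rz":0.0,"claw":0.6}
    - {"x":0.0,"y":0.0,"z":-0.11,"rx":0.0,"ry":0.0,"rz":0.0,"claw":0.6}
    - {"x":0.0,"y":0.0,"z":-0.15,"rx":0.0,"ry":0.0,"rz":0.0,"claw":0.6}
    - {"x":0.0,"y":0.0,"z":-0.15,"rx":0.0,"ry":0.0,"rz":0.0,"claw":0.6}

```text
time: 8.28
tool_pos: [0.6274, -0.0375, 0.232]
tool_rot: [3.139, -0.012, -0.0]
contact_force: [0.0, -0.6, 0.5]
opening: 0.0735
grip_force: 0.0
```

```bash
cat >> h.py <<'E'
def rim(W,z,c,R,b=.0025):
    g=(abs(W[...,2]-z)<b)&(np.hypot(W[...,0]-c[0],W[...,1]-c[1])<R)
    p=W[g][:,:2].astype(np.float32); cc,r=cv2.minEnclosingCircle(p); print('rim',len(p),np.round(cc,4),round(r,4),'zmed',np.round(np.percentile(W[g][:,2],[5,50,95]),4)); return cc
def st():
    s=robot.observe(); print({k:np.round(s[k],4).tolist() for k in ['time','tool_pos','tool_rot','contact_force','opening']}); return s
E
python3 - <<'E'
from h import *
st(); im,W,o=circ('wide_sleeve'); rim(W,.12,(.623,-.037),.035,.006); circ('wide_sleeve','side')
# plane tilt of collar top
g=(abs(W[...,2]-.12)<.006)&(np.hypot(W[...,0]-.623,W[...,1]+.037)<.029); p=W[g]; A=np.c_[p[:,:2]-[.623,-.037],np.ones(len(p))]; print('plane',np.linalg.lstsq(A,p[:,2],rcond=None)[0].round(4))
E
```

```text
{'time': 8.2833, 'tool_pos': [0.6274, -0.0375, 0.232], 'tool_rot': [3.1393, -0.0124, -0.0004], 'contact_force': [0.0066, -0.6198, 0.4804], 'opening': 0.0735}
wrist wide_sleeve 0.87 [220.0, 151.0, 288.0, 217.0] z 0.1192 circ [ 0.6215 -0.0381] 0.0282 mid [ 0.6218 -0.0382] bgr [113. 111. 111.]
rim 1650 [ 0.6214 -0.038 ] 0.0286 zmed [0.1149 0.118  0.1195]
side wide_sleeve 0.76 [286.0, 320.0, 310.0, 344.0] z 0.0297 circ [0.3477 0.2885] 0.0268 mid [0.3475 0.2881] bgr [117. 122.  37.]
side wide_sleeve 0.74 [218.0, 330.0, 244.0, 356.0] z 0.03 circ [0.4709 0.3623] 0.0281 mid [0.47   0.3629] bgr [ 32.  35. 155.]
side wide_sleeve 0.48 [217.0, 179.0, 240.0, 194.0] z 0.1196 circ [ 0.6193 -0.0318] 0.0274 mid [ 0.6199 -0.033 ] bgr [84. 84. 86.]
plane [ 0.0027 -0.0018  0.1177]
```

The wide sleeve is home: top at 0.1195 and level. Next is the narrow sleeve.

Request:
step_arm:
  steps:
    - {"x":-0.198,"y":0.331,"z":0.0,"rx":0.0,"ry":0.0,"rz":0.0,"claw":0.6}
    - {"x":-0.198,"y":0.331,"z":0.0,"rx":0.0,"ry":0.0,"rz":0.0,"claw":0.6}
    - {"x":-0.198,"y":0.331,"z":0.0,"rx":0.0,"ry":0.0,"rz":0.0,"claw":0.6}
    - {"x":-0.198,"y":0.331,"z":0.0,"rx":0.0,"ry":0.0,"rz":0.0,"claw":0.6}
    - {"x":-0.198,"y":0.331,"z":0.0,"rx":0.0,"ry":0.0,"rz":0.0,"claw":0.6}
    - {"x":-0.198,"y":0.331,"z":0.0,"rx":0.0,"ry":0.0,"rz":0.0,"claw":0.6}
    - {"x":-0.198,"y":0.331,"z":0.0,"rx":0.0,"ry":0.0,"rz":0.0,"claw":0.6}
    - {"x":-0.198,"y":0.331,"z":0.0,"rx":0.0,"ry":0.0,"rz":0.0,"claw":0.6}
    - {"x":-0.198,"y":0.331,"z":0.0,"rx":0.0,"ry":0.0,"rz":0.0,"claw":0.6}
    - {"x":-0.198,"y":0.331,"z":0.0,"rx":0.0,"ry":0.0,"rz":0.0,"claw":0.6}
    - {"x":-0.198,"y":0.331,"z":0.0,"rx":0.0,"ry":0.0,"rz":0.0,"claw":0.6}

```text
time: 9.4
tool_pos: [0.4762, -0.2839, 0.2237]
tool_rot: [-3.14, 0.001, 0.001]
contact_force: [-0.3, -0.6, 0.3]
opening: 0.0738
grip_force: 0.0
```

```bash
python3 - <<'E'
from h import *
st(); im,W,o=circ('narrow_sleeve'); cv2.imwrite('pics/n1.png',im)
circ('wide_sleeve');circ('loupe')
E
```

```text
{'time': 9.4, 'tool_pos': [0.4762, -0.2839, 0.2237], 'tool_rot': [-3.1404, 0.0009, 0.0009], 'contact_force': [-0.2556, -0.6063, 0.3295], 'opening': 0.0738}
wrist narrow_sleeve 0.62 [236.0, 132.0, 281.0, 177.0] z 0.0414 circ [ 0.4809 -0.2907] 0.0231 mid [ 0.4807 -0.2904] bgr [148. 140. 137.]
wrist loupe 0.72 [361.0, 65.0, 415.0, 110.0] z 0.0449 circ [ 0.5516 -0.4253] 0.0219 mid [ 0.5516 -0.4247] bgr [103.  95.  91.]
```

View pics/n1.png

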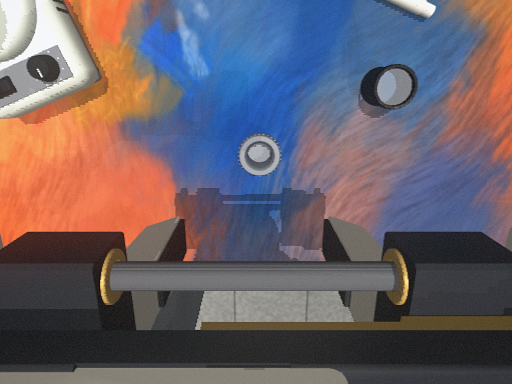

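Narrow sleeve at (259,154), nothing similar nearby, and the loupe at (388,87) is clear. I'll grasp its collar.

Request:
step_arm:
  steps:
    - {"x":0.006,"y":0.0085,"z":0.1,"rx":0.0,"ry":0.0,"rz":0.0,"claw":0.6}
    - {"x":0.006,"y":0.0085,"z":0.18,"rx":0.0,"ry":0.0,"rz":0.0,"claw":0.6}
    - {"x":0.006,"y":0.0085,"z":0.23,"rx":0.0,"ry":0.0,"rz":0.0,"claw":0.6}
    - {"x":0.006,"y":0.0085,"z":0.257,"rx":0.0,"ry":0.0,"rz":0.0,"claw":0.6}
    - {"x":0.006,"y":0.0085,"z":0.257,"rx":0.0,"ry":0.0,"rz":0.0,"claw":0.6}
    - {"x":0.006,"y":0.0085,"z":0.257,"rx":0.0,"ry":0.0,"rz":0.0,"claw":0.6}
    - {"x":0.006,"y":0.0085,"z":0.257,"rx":0.0,"ry":0.0,"rz":0.0,"claw":0.6}

```text
time: 10.28
tool_pos: [0.48, -0.2911, 0.0311]
tool_rot: [-3.14, 0.002, -0.0]
contact_force: [0.4, -1.1, 1.4]
opening: 0.0735
grip_force: 0.0
```

Request:
step_arm:
  steps:
    - {"x":0.0,"y":0.0,"z":0.0,"rx":0.0,"ry":0.0,"rz":0.0,"claw":0.0}
    - {"x":0.0,"y":0.0,"z":0.0,"rx":0.0,"ry":0.0,"rz":0.0,"claw":-0.4}
    - {"x":0.0,"y":0.0,"z":0.0,"rx":0.0,"ry":0.0,"rz":0.0,"claw":-0.4}
    - {"x":0.0,"y":0.0,"z":0.0,"rx":0.0,"ry":0.0,"rz":0.0,"claw":-0.4}
    - {"x":0.0,"y":0.0,"z":0.0,"rx":0.0,"ry":0.0,"rz":0.0,"claw":-0.4}
    - {"x":0.0,"y":0.0,"z":0.0,"rx":0.0,"ry":0.0,"rz":0.0,"claw":-0.4}
  squeeze: 20

```text
time: 10.78
tool_pos: [0.4808, -0.2919, 0.0329]
tool_rot: [3.14, -0.002, -0.001]
contact_force: [-0.2, 0.5, 7.0]
opening: 0.0447
grip_force: 20.0
```

Request:
step_arm:
  steps:
    - {"x":0.0,"y":0.0,"z":-0.02,"rx":0.0,"ry":0.0,"rz":0.0,"claw":-0.4}
    - {"x":0.0,"y":0.0,"z":-0.06,"rx":0.0,"ry":0.0,"rz":0.0,"claw":-0.4}
    - {"x":0.0,"y":0.0,"z":-0.11,"rx":0.0,"ry":0.0,"rz":0.0,"claw":-0.4}
    - {"x":0.0,"y":0.0,"z":-0.16,"rx":0.0,"ry":0.0,"rz":0.0,"claw":-0.4}
    - {"x":0.0,"y":0.0,"z":-0.21,"rx":0.0,"ry":0.0,"rz":0.0,"claw":-0.4}
    - {"x":0.0,"y":0.0,"z":-0.26,"rx":0.0,"ry":0.0,"rz":0.0,"claw":-0.4}
    - {"x":0.0,"y":0.0,"z":-0.27,"rx":0.0,"ry":0.0,"rz":0.0,"claw":-0.4}

```text
time: 11.37
tool_pos: [0.4823, -0.2931, 0.2413]
tool_rot: [3.134, -0.009, -0.0]
contact_force: [0.6, -0.3, 0.3]
opening: 0.0449
grip_force: 20.0
```

Request:
step_arm:
  steps:
    - {"x":0.143,"y":-0.34,"z":0.0,"rx":0.0,"ry":0.0,"rz":0.0,"claw":-0.4}
    - {"x":0.143,"y":-0.34,"z":0.0,"rx":0.0,"ry":0.0,"rz":0.0,"claw":-0.4}
    - {"x":0.143,"y":-0.34,"z":0.0,"rx":0.0,"ry":0.0,"rz":0.0,"claw":-0.4}
    - {"x":0.143,"y":-0.34,"z":0.0,"rx":0.0,"ry":0.0,"rz":0.0,"claw":-0.4}
    - {"x":0.143,"y":-0.34,"z":0.0,"rx":0.0,"ry":0.0,"rz":0.0,"claw":-0.4}
    - {"x":0.143,"y":-0.34,"z":0.0,"rx":0.0,"ry":0.0,"rz":0.0,"claw":-0.4}
    - {"x":0.143,"y":-0.34,"z":0.0,"rx":0.0,"ry":0.0,"rz":0.0,"claw":-0.4}
    - {"x":0.143,"y":-0.34,"z":0.0,"rx":0.0,"ry":0.0,"rz":0.0,"claw":-0.4}
    - {"x":0.143,"y":-0.34,"z":0.0,"rx":0.0,"ry":0.0,"rz":0.0,"claw":-0.4}
    - {"x":0.143,"y":-0.34,"z":0.0,"rx":0.0,"ry":0.0,"rz":0.0,"claw":-0.4}
    - {"x":0.143,"y":-0.34,"z":0.0,"rx":0.0,"ry":0.0,"rz":0.0,"claw":-0.4}

```text
time: 12.28
tool_pos: [0.5873, -0.0379, 0.234]
tool_rot: [3.141, 0.001, -0.002]
contact_force: [-0.0, 0.4, -1.0]
opening: 0.0447
grip_force: 20.0
```

```bash
python3 - <<'E'
from h import *
s=st(); T=s['tool_pos']; im,W,o=circ('wide_sleeve'); rim(W,.1195,(.622,-.037),.034); circ('narrow_sleeve'); rim(W,T[2]+.0085,T[:2],.0255,.003)
circ('narrow_sleeve','side')
for nm in ('side','scene'):
    w=cloud(nm)[1]; k=(np.hypot(w[...,0]-T[0],w[...,1]-T[1])<.03)&(w[...,2]<T[2]+.02)&(w[...,2]>.15); q=w[k]; print(nm,len(q),np.percentile(q,[0,2,50,98],0).round(3).tolist() if len(q) else '')
E
```

```text
{'time': 12.2833, 'tool_pos': [0.5873, -0.0379, 0.234], 'tool_rot': [3.1412, 0.0005, -0.002], 'contact_force': [-0.0316, 0.4247, -0.9698], 'opening': 0.0447}
wrist wide_sleeve 0.75 [217.0, 104.0, 289.0, 169.0] z 0.1193 circ [ 0.6212 -0.0386] 0.028 mid [ 0.6217 -0.0383] bgr [129. 127. 127.]
wrist wide_sleeve 0.69 [16.0, 301.0, 42.0, 328.0] z 0.0286 circ [0.3615 0.2651] 0.0173 mid [0.3612 0.2645] bgr [87. 89. 33.]
wrist wide_sleeve 0.52 [390.0, 2.0, 422.0, 6.0] z 0.0319 circ [ 0.7444 -0.2005] 0.0055 mid [ 0.7441 -0.2005] bgr [66. 68. 65.]
rim 1374 [ 0.6215 -0.0377] 0.0279 zmed [0.1172 0.1185 0.1197]
wrist narrow_sleeve 0.64 [211.0, 188.0, 297.0, 261.0] z 0.2424 circ [ 0.5877 -0.0388] 0.0232 mid [ 0.5934 -0.0388] bgr [88. 86. 88.]
rim 2267 [ 0.588  -0.0379] 0.0252 zmed [0.2399 0.2415 0.2428]
side narrow_sleeve 0.69 [234.0, 149.0, 247.0, 167.0] z 0.2418 circ [ 0.5772 -0.0323] 0.0197 mid [ 0.5711 -0.0325] bgr [71. 69. 71.]
side 202 [[0.562, -0.065, 0.202], [0.564, -0.061, 0.203], [0.578, -0.023, 0.227], [0.599, -0.013, 0.25]]
scene 211 [[0.561, -0.066, 0.202], [0.562, -0.065, 0.203], [0.576, -0.046, 0.235], [0.601, -0.014, 0.252]]
```

Request:
step_arm:
  steps:
    - {"x":0.045,"y":-0.0005,"z":0.0,"rx":0.0,"ry":0.0,"rz":0.0,"claw":-0.4}
    - {"x":0.045,"y":-0.0005,"z":0.03,"rx":0.0,"ry":0.0,"rz":0.0,"claw":-0.4}
    - {"x":0.045,"y":-0.0005,"z":0.06,"rx":0.0,"ry":0.0,"rz":0.0,"claw":-0.4}
    - {"x":0.045,"y":-0.0005,"z":0.085,"rx":0.0,"ry":0.0,"rz":0.0,"claw":-0.4}
    - {"x":0.045,"y":-0.0005,"z":0.1,"rx":0.0,"ry":0.0,"rz":0.0,"claw":-0.4}
    - {"x":0.045,"y":-0.0005,"z":0.105,"rx":0.0,"ry":0.0,"rz":0.0,"claw":-0.4}
    - {"x":0.045,"y":-0.0005,"z":0.11,"rx":0.0,"ry":0.0,"rz":0.0,"claw":-0.4}
    - {"x":0.045,"y":-0.0005,"z":0.115,"rx":0.0,"ry":0.0,"rz":0.0,"claw":-0.4}
    - {"x":0.045,"y":-0.0005,"z":0.115,"rx":0.0,"ry":0.0,"rz":0.0,"claw":-0.4}

```text
time: 13.43
tool_pos: [0.6217, -0.0364, 0.1484]
tool_rot: [3.141, -0.001, -0.001]
contact_force: [-0.1, -0.4, 0.1]
opening: 0.0445
grip_force: 20.0
```

Request:
step_arm:
  steps:
    - {"x":0.0,"y":0.0,"z":0.004,"rx":0.0,"ry":0.0,"rz":0.0,"claw":-0.4}
    - {"x":0.0,"y":0.0,"z":0.008,"rx":0.0,"ry":0.0,"rz":0.0,"claw":-0.4}
    - {"x":0.0,"y":0.0,"z":0.012,"rx":0.0,"ry":0.0,"rz":0.0,"claw":-0.4}
    - {"x":0.0,"y":0.0,"z":0.016,"rx":0.0,"ry":0.0,"rz":0.0,"claw":-0.4}
    - {"x":0.0,"y":0.0,"z":0.02,"rx":0.0,"ry":0.0,"rz":0.0,"claw":-0.4}
    - {"x":0.0,"y":0.0,"z":0.024,"rx":0.0,"ry":0.0,"rz":0.0,"claw":-0.4}
    - {"x":0.0,"y":0.0,"z":0.027,"rx":0.0,"ry":0.0,"rz":0.0,"claw":-0.4}
    - {"x":0.0,"y":0.0,"z":0.027,"rx":0.0,"ry":0.0,"rz":0.0,"claw":-0.4}
    - {"x":0.0,"y":0.0,"z":0.027,"rx":0.0,"ry":0.0,"rz":0.0,"claw":-0.4}

```text
time: 14.18
tool_pos: [0.6215, -0.0363, 0.1276]
tool_rot: [3.142, 0.0, -0.001]
contact_force: [0.3, -0.7, -0.5]
opening: 0.0449
grip_force: 20.0
```

Request:
step_arm:
  steps:
    - {"x":0.0,"y":0.0,"z":0.0,"rx":0.0,"ry":0.0,"rz":0.0,"claw":0.5}
    - {"x":0.0,"y":0.0,"z":0.0,"rx":0.0,"ry":0.0,"rz":0.0,"claw":0.5}
    - {"x":0.0,"y":0.0,"z":0.0,"rx":0.0,"ry":0.0,"rz":0.0,"claw":0.5}
    - {"x":0.0,"y":0.0,"z":-0.02,"rx":0.0,"ry":0.0,"rz":0.0,"claw":0.5}
    - {"x":0.0,"y":0.0,"z":-0.06,"rx":0.0,"ry":0.0,"rz":0.0,"claw":0.5}
    - {"x":0.0,"y":0.0,"z":-0.11,"rx":0.0,"ry":0.0,"rz":0.0,"claw":0.5}
    - {"x":0.0,"y":0.0,"z":-0.15,"rx":0.0,"ry":0.0,"rz":0.0,"claw":0.5}
    - {"x":0.0,"y":0.0,"z":-0.15,"rx":0.0,"ry":0.0,"rz":0.0,"claw":0.5}
    - {"x":0.0,"y":0.0,"z":-0.15,"rx":0.0,"ry":0.0,"rz":0.0,"claw":0.5}

```text
time: 14.93
tool_pos: [0.6224, -0.0365, 0.2427]
tool_rot: [3.141, -0.005, -0.001]
contact_force: [-0.4, 0.5, -1.3]
opening: 0.0689
grip_force: 0.0
```

```bash
python3 - <<'E'
from h import *
st(); im,W,o=circ('narrow_sleeve'); rim(W,.1355,(.622,-.037),.026,.004); circ('wide_sleeve'); circ('narrow_sleeve','side')
g=(abs(W[...,2]-.135)<.006)&(np.hypot(W[...,0]-.622,W[...,1]+.037)<.024); p=W[g]; A=np.c_[p[:,:2]-[.622,-.037],np.ones(len(p))]; print('plane',np.linalg.lstsq(A,p[:,2],rcond=None)[0].round(4))
circ('vial','side')
E
```

```text
{'time': 14.9333, 'tool_pos': [0.6224, -0.0365, 0.2427], 'tool_rot': [3.1406, -0.005, -0.0005], 'contact_force': [-0.3767, 0.475, -1.263], 'opening': 0.0689}
wrist narrow_sleeve 0.6 [228.0, 152.0, 280.0, 210.0] z 0.1353 circ [ 0.621  -0.0375] 0.0233 mid [ 0.621  -0.0371] bgr [115. 113. 114.]
rim 1324 [ 0.6209 -0.037 ] 0.0235 zmed [0.1319 0.1343 0.1355]
wrist wide_sleeve 0.72 [221.0, 140.0, 288.0, 194.0] z 0.1196 circ [ 0.6226 -0.0383] 0.0278 mid [ 0.629  -0.0379] bgr [117. 115. 116.]
wrist wide_sleeve 0.24 [223.0, 135.0, 274.0, 166.0] z 0.1042 circ [ 0.6349 -0.0319] 0.0251 mid [ 0.6395 -0.0314] bgr [66. 68. 73.]
side narrow_sleeve 0.5 [221.0, 178.0, 235.0, 191.0] z 0.1352 circ [ 0.6208 -0.0315] 0.0234 mid [ 0.6182 -0.0305] bgr [88. 87. 90.]
plane [-0.0015 -0.0018  0.1337]
side vial 0.73 [188.0, 278.0, 202.0, 293.0] z 0.0558 circ [0.6056 0.2567] 0.0077 mid [0.6055 0.2568] bgr [ 92. 102. 139.]
```

Narrow sleeve is home: top at 0.1353, which is 0.136 after bias. Now the vial.

Request:
step_arm:
  steps:
    - {"x":-0.022,"y":-0.383,"z":0.0,"rx":0.0,"ry":0.0,"rz":0.0,"claw":0.0}
    - {"x":-0.022,"y":-0.383,"z":0.0,"rx":0.0,"ry":0.0,"rz":0.0,"claw":0.0}
    - {"x":-0.022,"y":-0.383,"z":0.0,"rx":0.0,"ry":0.0,"rz":0.0,"claw":0.0}
    - {"x":-0.022,"y":-0.383,"z":0.0,"rx":0.0,"ry":0.0,"rz":0.0,"claw":0.0}
    - {"x":-0.022,"y":-0.383,"z":0.0,"rx":0.0,"ry":0.0,"rz":0.0,"claw":0.0}
    - {"x":-0.022,"y":-0.383,"z":0.0,"rx":0.0,"ry":0.0,"rz":0.0,"claw":0.0}
    - {"x":-0.022,"y":-0.383,"z":0.0,"rx":0.0,"ry":0.0,"rz":0.0,"claw":0.0}
    - {"x":-0.022,"y":-0.383,"z":0.0,"rx":0.0,"ry":0.0,"rz":0.0,"claw":0.0}
    - {"x":-0.022,"y":-0.383,"z":0.0,"rx":0.0,"ry":0.0,"rz":0.0,"claw":0.0}
    - {"x":-0.022,"y":-0.383,"z":0.0,"rx":0.0,"ry":0.0,"rz":0.0,"claw":0.0}

```text
time: 16.17
tool_pos: [0.605, 0.2505, 0.2397]
tool_rot: [3.141, 0.001, -0.0]
contact_force: [-0.2, 0.2, 0.1]
opening: 0.0462
grip_force: 0.0
```

```bash
python3 - <<'E'
from h import *
st(); im,W,o=circ('vial'); cv2.imwrite('pics/v1.png',im)
E
```

```text
{'time': 16.1667, 'tool_pos': [0.605, 0.2505, 0.2397], 'tool_rot': [3.1406, 0.0006, -0.0001], 'contact_force': [-0.1535, 0.1885, 0.1289], 'opening': 0.0462}
wrist vial 0.98 [243.0, 136.0, 264.0, 168.0] z 0.0554 circ [0.6085 0.2502] 0.0097 mid [0.6085 0.25  ] bgr [181. 184. 205.]
```

View pics/v1.png

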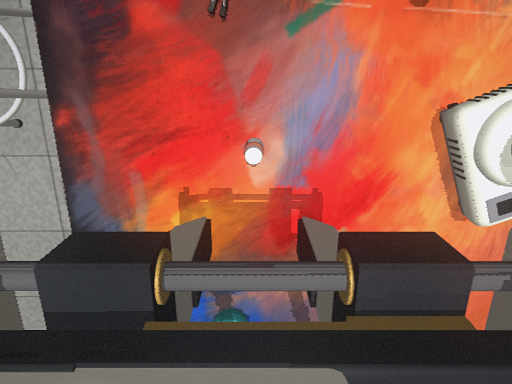

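The vial stands alone at (253,152) and is the right one. I'll grasp it by the cap, tips just above the shoulder.

Request:
step_arm:
  steps:
    - {"x":0.0045,"y":0.0,"z":0.1,"rx":0.0,"ry":0.0,"rz":0.0,"claw":0.0}
    - {"x":0.0045,"y":0.0,"z":0.18,"rx":0.0,"ry":0.0,"rz":0.0,"claw":0.0}
    - {"x":0.0045,"y":0.0,"z":0.23,"rx":0.0,"ry":0.0,"rz":0.0,"claw":0.0}
    - {"x":0.0045,"y":0.0,"z":0.262,"rx":0.0,"ry":0.0,"rz":0.0,"claw":0.0}
    - {"x":0.0045,"y":0.0,"z":0.262,"rx":0.0,"ry":0.0,"rz":0.0,"claw":0.0}
    - {"x":0.0045,"y":0.0,"z":0.262,"rx":0.0,"ry":0.0,"rz":0.0,"claw":0.0}
    - {"x":0.0045,"y":0.0,"z":0.262,"rx":0.0,"ry":0.0,"rz":0.0,"claw":0.0}

```text
time: 16.85
tool_pos: [0.6082, 0.2493, 0.0428]
tool_rot: [3.141, 0.003, -0.003]
contact_force: [0.4, -0.4, 0.7]
opening: 0.0458
grip_force: 0.0
```

Request:
step_arm:
  steps:
    - {"x":0.0,"y":0.0,"z":0.0,"rx":0.0,"ry":0.0,"rz":0.0,"claw":-0.4}
    - {"x":0.0,"y":0.0,"z":0.0,"rx":0.0,"ry":0.0,"rz":0.0,"claw":-0.8}
    - {"x":0.0,"y":0.0,"z":0.0,"rx":0.0,"ry":0.0,"rz":0.0,"claw":-0.8}
    - {"x":0.0,"y":0.0,"z":0.0,"rx":0.0,"ry":0.0,"rz":0.0,"claw":-0.8}
    - {"x":0.0,"y":0.0,"z":0.0,"rx":0.0,"ry":0.0,"rz":0.0,"claw":-0.8}
    - {"x":0.0,"y":0.0,"z":0.0,"rx":0.0,"ry":0.0,"rz":0.0,"claw":-0.8}
  squeeze: 35

```text
time: 17.35
tool_pos: [0.6093, 0.2512, 0.0452]
tool_rot: [-3.141, -0.003, -0.0]
contact_force: [0.5, -0.4, 5.5]
opening: 0.0178
grip_force: 35.0
```

Request:
step_arm:
  steps:
    - {"x":0.0,"y":0.0,"z":-0.02,"rx":0.0,"ry":0.0,"rz":0.0,"claw":-0.8}
    - {"x":0.0,"y":0.0,"z":-0.06,"rx":0.0,"ry":0.0,"rz":0.0,"claw":-0.8}
    - {"x":0.0,"y":0.0,"z":-0.11,"rx":0.0,"ry":0.0,"rz":0.0,"claw":-0.8}
    - {"x":0.0,"y":0.0,"z":-0.16,"rx":0.0,"ry":0.0,"rz":0.0,"claw":-0.8}
    - {"x":0.0,"y":0.0,"z":-0.21,"rx":0.0,"ry":0.0,"rz":0.0,"claw":-0.8}
    - {"x":0.0,"y":0.0,"z":-0.26,"rx":0.0,"ry":0.0,"rz":0.0,"claw":-0.8}
    - {"x":0.0,"y":0.0,"z":-0.267,"rx":0.0,"ry":0.0,"rz":0.0,"claw":-0.8}

```text
time: 17.93
tool_pos: [0.6108, 0.2518, 0.2524]
tool_rot: [-3.138, -0.012, -0.0]
contact_force: [0.4, 0.4, 1.3]
opening: 0.0179
grip_force: 35.0
```

Request:
step_arm:
  steps:
    - {"x":-0.028,"y":0.384,"z":0.0,"rx":0.0,"ry":0.0,"rz":0.0,"claw":-0.8}
    - {"x":-0.028,"y":0.384,"z":0.0,"rx":0.0,"ry":0.0,"rz":0.0,"claw":-0.8}
    - {"x":-0.028,"y":0.384,"z":0.0,"rx":0.0,"ry":0.0,"rz":0.0,"claw":-0.8}
    - {"x":-0.028,"y":0.384,"z":0.0,"rx":0.0,"ry":0.0,"rz":0.0,"claw":-0.8}
    - {"x":-0.028,"y":0.384,"z":0.0,"rx":0.0,"ry":0.0,"rz":0.0,"claw":-0.8}
    - {"x":-0.028,"y":0.384,"z":0.0,"rx":0.0,"ry":0.0,"rz":0.0,"claw":-0.8}
    - {"x":-0.028,"y":0.384,"z":0.0,"rx":0.0,"ry":0.0,"rz":0.0,"claw":-0.8}
    - {"x":-0.028,"y":0.384,"z":0.0,"rx":0.0,"ry":0.0,"rz":0.0,"claw":-0.8}
    - {"x":-0.028,"y":0.384,"z":0.0,"rx":0.0,"ry":0.0,"rz":0.0,"claw":-0.8}
    - {"x":-0.028,"y":0.384,"z":0.0,"rx":0.0,"ry":0.0,"rz":0.0,"claw":-0.8}
    - {"x":-0.028,"y":0.384,"z":0.0,"rx":0.0,"ry":0.0,"rz":0.0,"claw":-0.8}

```text
time: 18.85
tool_pos: [0.5874, -0.0356, 0.2439]
tool_rot: [-3.141, 0.0, 0.001]
contact_force: [-0.7, -0.4, 0.3]
opening: 0.0177
grip_force: 35.0
```

```bash
python3 - <<'E'
from h import *
s=st(); T=s['tool_pos']; im,W,o=circ('narrow_sleeve'); rim(W,.1355,(.622,-.037),.026,.003); circ('vial'); rim(W,T[2]+.0105,T[:2],.0125,.003)
sd,W2=cloud('side')
for nm,w in (('side',W2),('scene',cloud('scene')[1])):
    for lo,hi in((.045,.035),(.03,.02),(.015,.008)):
        k=(np.hypot(w[...,0]-T[0],w[...,1]-T[1])<.03)&(w[...,2]>T[2]-lo)&(w[...,2]<T[2]-hi); q=w[k]; print(nm,lo,len(q),np.percentile(q,[2,50,98],0).round(4).tolist() if len(q) else '')
cv2.imwrite('pics/v2.png',np.hstack([cv2.resize(im,(400,300)),cv2.resize(sd[120:225,170:310],(400,300),interpolation=2)]))
E
```

```text
{'time': 18.85, 'tool_pos': [0.5874, -0.0356, 0.2439], 'tool_rot': [-3.1412, 0.0001, 0.001], 'contact_force': [-0.693, -0.4494, 0.2932], 'opening': 0.0177}
wrist narrow_sleeve 0.76 [227.0, 110.0, 282.0, 169.0] z 0.1355 circ [ 0.6207 -0.0373] 0.0227 mid [ 0.621  -0.0372] bgr [131. 129. 129.]
rim 1292 [ 0.6205 -0.0375] 0.0229 zmed [0.133  0.1344 0.1357]
wrist vial 0.69 [233.0, 193.0, 274.0, 261.0] z 0.2538 circ [ 0.5871 -0.0371] 0.0098 mid [ 0.5876 -0.0366] bgr [127. 133. 149.]
rim 964 [ 0.586  -0.0365] 0.0109 zmed [0.2519 0.253  0.254 ]
side 0.045 27 [[0.5745, -0.0335, 0.1996], [0.5826, -0.0254, 0.2045], [0.5948, -0.0215, 0.2079]]
side 0.03 26 [[0.5746, -0.0332, 0.2141], [0.5828, -0.0238, 0.2186], [0.594, -0.0214, 0.2237]]
side 0.015 25 [[0.575, -0.0365, 0.229], [0.5839, -0.025, 0.233], [0.5949, -0.02, 0.2358]]
scene 0.045 18 [[0.5748, -0.0507, 0.1997], [0.5785, -0.0451, 0.2039], [0.5914, -0.0302, 0.2081]]
scene 0.03 19 [[0.5728, -0.0497, 0.2143], [0.5784, -0.046, 0.2188], [0.5907, -0.036, 0.2235]]
scene 0.015 17 [[0.5746, -0.0496, 0.2291], [0.58, -0.0447, 0.2326], [0.5926, -0.0355, 0.2357]]
```

View pics/v2.png

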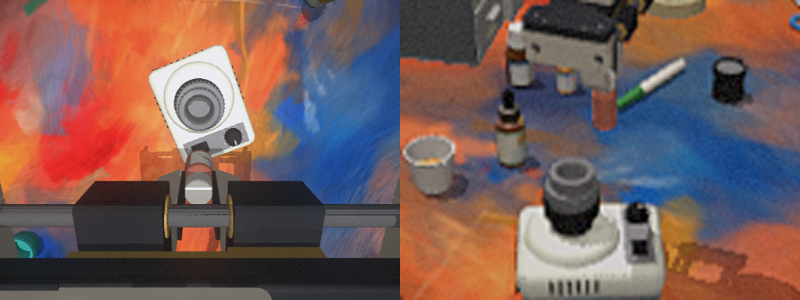

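Both sleeves sit level (left picture, (198,106)). The vial hangs upright at (198,180). I'll insert the vial.

Request:
step_arm:
  steps:
    - {"x":0.045,"y":0.0008,"z":0.0,"rx":0.0,"ry":0.0,"rz":0.0,"claw":-0.8}
    - {"x":0.045,"y":0.0008,"z":0.02,"rx":0.0,"ry":0.0,"rz":0.0,"claw":-0.8}
    - {"x":0.045,"y":0.0008,"z":0.05,"rx":0.0,"ry":0.0,"rz":0.0,"claw":-0.8}
    - {"x":0.045,"y":0.0008,"z":0.07,"rx":0.0,"ry":0.0,"rz":0.0,"claw":-0.8}
    - {"x":0.045,"y":0.0008,"z":0.08,"rx":0.0,"ry":0.0,"rz":0.0,"claw":-0.8}
    - {"x":0.045,"y":0.0008,"z":0.085,"rx":0.0,"ry":0.0,"rz":0.0,"claw":-0.8}
    - {"x":0.045,"y":0.0008,"z":0.09,"rx":0.0,"ry":0.0,"rz":0.0,"claw":-0.8}
    - {"x":0.045,"y":0.0008,"z":0.094,"rx":0.0,"ry":0.0,"rz":0.0,"claw":-0.8}
    - {"x":0.045,"y":0.0008,"z":0.094,"rx":0.0,"ry":0.0,"rz":0.0,"claw":-0.8}
    - {"x":0.045,"y":0.0008,"z":0.094,"rx":0.0,"ry":0.0,"rz":0.0,"claw":-0.8}

```text
time: 19.98
tool_pos: [0.6214, -0.0376, 0.1742]
tool_rot: [3.141, -0.001, -0.001]
contact_force: [0.2, -0.4, 0.8]
opening: 0.0178
grip_force: 35.0
```

Request:
step_arm:
  steps:
    - {"x":0.0,"y":-0.001,"z":0.004,"rx":0.0,"ry":0.0,"rz":0.0,"claw":-0.8}
    - {"x":0.0,"y":-0.001,"z":0.008,"rx":0.0,"ry":0.0,"rz":0.0,"claw":-0.8}
    - {"x":0.0,"y":-0.001,"z":0.012,"rx":0.0,"ry":0.0,"rz":0.0,"claw":-0.8}
    - {"x":0.0,"y":-0.001,"z":0.016,"rx":0.0,"ry":0.0,"rz":0.0,"claw":-0.8}
    - {"x":0.0,"y":-0.001,"z":0.02,"rx":0.0,"ry":0.0,"rz":0.0,"claw":-0.8}
    - {"x":0.0,"y":-0.001,"z":0.024,"rx":0.0,"ry":0.0,"rz":0.0,"claw":-0.8}
    - {"x":0.0,"y":-0.001,"z":0.026,"rx":0.0,"ry":0.0,"rz":0.0,"claw":-0.8}
    - {"x":0.0,"y":-0.001,"z":0.026,"rx":0.0,"ry":0.0,"rz":0.0,"claw":-0.8}
    - {"x":0.0,"y":-0.001,"z":0.026,"rx":0.0,"ry":0.0,"rz":0.0,"claw":-0.8}

```text
time: 20.73
tool_pos: [0.6211, -0.0369, 0.1539]
tool_rot: [3.142, 0.0, -0.001]
contact_force: [-0.0, -0.6, -0.8]
opening: 0.0179
grip_force: 35.0
```

```bash
python3 - <<'E'
from h import *
st(); F=[]
for i in range(6):
    cloud('side'); s=robot.observe(); F.append(np.r_[s['contact_force'],s['tool_pos']])
print(np.mean(F,0).round(4),np.std(F,0).round(4))
E
```

```text
{'time': 20.7333, 'tool_pos': [0.6211, -0.0369, 0.1539], 'tool_rot': [3.1415, 0.0, -0.0006], 'contact_force': [-0.0364, -0.5918, -0.7546], 'opening': 0.0179}
[ 0.1562  0.3728 -0.0495  0.6212 -0.0369  0.1541] [0.2798 0.2759 0.269  0.     0.     0.    ]
```

Request:
step_arm:
  steps:
    - {"x":0.0,"y":0.0,"z":0.001,"rx":0.0,"ry":0.0,"rz":0.0,"claw":-0.8}
    - {"x":0.0,"y":0.0,"z":0.002,"rx":0.0,"ry":0.0,"rz":0.0,"claw":-0.8}
    - {"x":0.0,"y":0.0,"z":0.003,"rx":0.0,"ry":0.0,"rz":0.0,"claw":-0.8}
    - {"x":0.0,"y":0.0,"z":0.004,"rx":0.0,"ry":0.0,"rz":0.0,"claw":-0.8}
    - {"x":0.0,"y":0.0,"z":0.005,"rx":0.0,"ry":0.0,"rz":0.0,"claw":-0.8}
    - {"x":0.0,"y":0.0,"z":0.005,"rx":0.0,"ry":0.0,"rz":0.0,"claw":-0.8}
    - {"x":0.0,"y":0.0,"z":0.005,"rx":0.0,"ry":0.0,"rz":0.0,"claw":-0.8}

```text
time: 21.62
tool_pos: [0.6212, -0.0369, 0.1505]
tool_rot: [3.141, -0.001, -0.001]
contact_force: [-0.9, 0.0, 4.9]
opening: 0.0177
grip_force: 35.0
```

```bash
cat > f.py <<'E'
from h import *
st(); F=[]
for i in range(6):
    w=cloud('side' if i else 'scene')[1]; s=robot.observe(); F.append(np.r_[s['contact_force'],s['tool_pos']])
    k=(abs(w[...,0]-.621)<.03)&(abs(w[...,1]+.035)<.034)
    if i<2:
        z=np.sort(w[k][:,2]); h=np.histogram(z,np.arange(.08,.15,.002)); print('scene' if i==0 else 'side',[(round(float(b),3),int(a)) for a,b in zip(*h) if a>6])
print(np.mean(F,0).round(4))
E
python3 f.py
```

```text
{'time': 21.6167, 'tool_pos': [0.6212, -0.0369, 0.1505], 'tool_rot': [3.1414, -0.0006, -0.0006], 'contact_force': [-0.9477, 0.0283, 4.9238], 'opening': 0.0177}
scene [(0.084, 12), (0.086, 7), (0.088, 8), (0.092, 15), (0.096, 12), (0.098, 14), (0.1, 10), (0.104, 10), (0.108, 13), (0.11, 11), (0.112, 12), (0.114, 15), (0.116, 20), (0.118, 7), (0.122, 11), (0.124, 7), (0.126, 9), (0.13, 25), (0.132, 22), (0.134, 10)]
side [(0.082, 10), (0.084, 13), (0.086, 7), (0.088, 12), (0.09, 9), (0.092, 12), (0.094, 14), (0.096, 13), (0.098, 21), (0.1, 9), (0.102, 11), (0.104, 7), (0.106, 11), (0.108, 10), (0.11, 13), (0.112, 20), (0.114, 32), (0.116, 16), (0.12, 7), (0.122, 10), (0.124, 16), (0.126, 10), (0.128, 23), (0.13, 35), (0.132, 26), (0.138, 10)]
[-0.0847 -0.229   3.806   0.6212 -0.0369  0.1504]
```

Request:
step_arm:
  steps:
    - {"x":0.0,"y":0.0,"z":0.001,"rx":0.0,"ry":0.0,"rz":0.0,"claw":-0.8}
    - {"x":0.0,"y":0.0,"z":0.002,"rx":0.0,"ry":0.0,"rz":0.0,"claw":-0.8}
    - {"x":0.0,"y":0.0,"z":0.003,"rx":0.0,"ry":0.0,"rz":0.0,"claw":-0.8}
    - {"x":0.0,"y":0.0,"z":0.0045,"rx":0.0,"ry":0.0,"rz":0.0,"claw":-0.8}
    - {"x":0.0,"y":0.0,"z":0.0045,"rx":0.0,"ry":0.0,"rz":0.0,"claw":-0.8}
    - {"x":0.0,"y":0.0,"z":0.0045,"rx":0.0,"ry":0.0,"rz":0.0,"claw":-0.8}
    - {"x":0.0,"y":0.0,"z":0.0045,"rx":0.0,"ry":0.0,"rz":0.0,"claw":-0.8}

```text
time: 22.5
tool_pos: [0.6213, -0.0369, 0.1471]
tool_rot: [3.141, -0.001, -0.0]
contact_force: [0.2, 0.4, 6.0]
opening: 0.0173
grip_force: 35.0
```

```bash
cat > f2.py <<'E'
from h import *
F=[]
for i in range(10):
    im,W=cloud('side'); s=robot.observe(); F.append(np.r_[s['contact_force'],s['tool_pos']])
st(); print(np.mean(F,0).round(4))
W0=np.load('side.npy'); 
im,W=cloud('wrist'); sc,_=cloud('scene')
cv2.imwrite('pics/p1.png',np.hstack([cv2.resize(im,(400,300)),cv2.resize(_ if 0 else cloud('side')[0][150:225,190:290],(400,300),interpolation=2)]))
for q in('narrow_sleeve','wide_sleeve','vial'): circ(q); circ(q,'side')
E
python3 f2.py
```

```text
{'time': 23.0, 'tool_pos': [0.6213, -0.0369, 0.1471], 'tool_rot': [3.1414, -0.0007, -0.0005], 'contact_force': [0.7701, 0.2521, 5.4249], 'opening': 0.0178}
[ 0.0192 -0.0962  5.7694  0.6213 -0.0369  0.1471]
wrist narrow_sleeve 0.68 [214.0, 180.0, 294.0, 222.0] z 0.1293 circ [ 0.6237 -0.0376] 0.0223 mid [ 0.6333 -0.0372] bgr [101. 100. 100.]
side narrow_sleeve 0.61 [222.0, 178.0, 235.0, 193.0] z 0.1298 circ [ 0.6196 -0.0319] 0.0217 mid [ 0.6188 -0.0303] bgr [80. 79. 82.]
wrist wide_sleeve 0.57 [210.0, 165.0, 301.0, 224.0] z 0.1135 circ [ 0.6225 -0.0384] 0.0279 mid [ 0.6326 -0.0383] bgr [113. 112. 112.]
side wide_sleeve 0.81 [285.0, 315.0, 310.0, 345.0] z 0.0299 circ [0.348  0.2877] 0.0285 mid [0.348  0.2875] bgr [121. 125.  38.]
side wide_sleeve 0.8 [220.0, 327.0, 244.0, 359.0] z 0.0299 circ [0.4704 0.3626] 0.0277 mid [0.4708 0.3633] bgr [ 32.  35. 155.]
side wide_sleeve 0.49 [217.0, 185.0, 242.0, 197.0] z 0.1135 circ [ 0.6185 -0.0273] 0.027 mid [ 0.6185 -0.0206] bgr [76. 76. 80.]
wrist vial 0.91 [234.0, 200.0, 274.0, 262.0] z 0.157 circ [ 0.6206 -0.0381] 0.0098 mid [ 0.6214 -0.0379] bgr [123. 129. 143.]
```

View pics/p1.png

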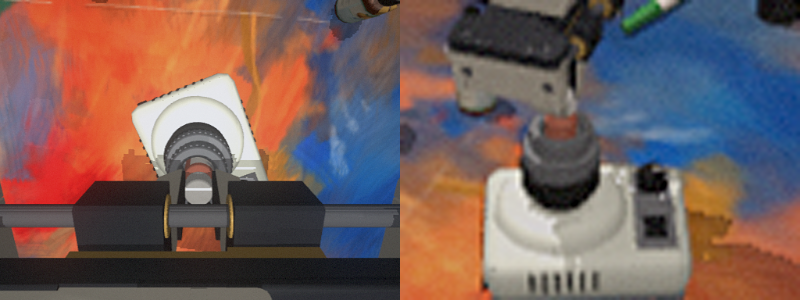

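The head has sunk 6 mm: both sleeve tops dropped 5.9–6.0 mm, the push is 5.8 N and the vial top is at 0.158, so it is fully home. The side crop shows the vial standing in the sleeves at (565,130). Now I'll hold.

Request:
step_arm:
  steps:
    - {"x":0.0,"y":0.0,"z":0.0,"rx":0.0,"ry":0.0,"rz":0.0,"claw":-0.8}
    - {"x":0.0,"y":0.0,"z":0.0,"rx":0.0,"ry":0.0,"rz":0.0,"claw":-0.8}
    - {"x":0.0,"y":0.0,"z":0.0,"rx":0.0,"ry":0.0,"rz":0.0,"claw":-0.8}
    - {"x":0.0,"y":0.0,"z":0.0,"rx":0.0,"ry":0.0,"rz":0.0,"claw":-0.8}
    - {"x":0.0,"y":0.0,"z":0.0,"rx":0.0,"ry":0.0,"rz":0.0,"claw":-0.8}
    - {"x":0.0,"y":0.0,"z":0.0,"rx":0.0,"ry":0.0,"rz":0.0,"claw":-0.8}
    - {"x":0.0,"y":0.0,"z":0.0,"rx":0.0,"ry":0.0,"rz":0.0,"claw":-0.8}
    - {"x":0.0,"y":0.0,"z":0.0,"rx":0.0,"ry":0.0,"rz":0.0,"claw":-0.8}
    - {"x":0.0,"y":0.0,"z":0.0,"rx":0.0,"ry":0.0,"rz":0.0,"claw":-0.8}
    - {"x":0.0,"y":0.0,"z":0.0,"rx":0.0,"ry":0.0,"rz":0.0,"claw":-0.8}
    - {"x":0.0,"y":0.0,"z":0.0,"rx":0.0,"ry":0.0,"rz":0.0,"claw":-0.8}
    - {"x":0.0,"y":0.0,"z":0.0,"rx":0.0,"ry":0.0,"rz":0.0,"claw":-0.8}

```text
time: 24.75
tool_pos: [0.6213, -0.0369, 0.1471]
tool_rot: [3.141, -0.001, -0.001]
contact_force: [-0.7, 1.1, 6.0]
opening: 0.0176
grip_force: 35.0
```

Request:
step_arm:
  steps:
    - {"x":0.0,"y":0.0,"z":0.0,"rx":0.0,"ry":0.0,"rz":0.0,"claw":-0.8}
    - {"x":0.0,"y":0.0,"z":0.0,"rx":0.0,"ry":0.0,"rz":0.0,"claw":-0.8}
    - {"x":0.0,"y":0.0,"z":0.0,"rx":0.0,"ry":0.0,"rz":0.0,"claw":-0.8}
    - {"x":0.0,"y":0.0,"z":0.0,"rx":0.0,"ry":0.0,"rz":0.0,"claw":-0.8}
    - {"x":0.0,"y":0.0,"z":0.0,"rx":0.0,"ry":0.0,"rz":0.0,"claw":-0.8}
    - {"x":0.0,"y":0.0,"z":0.0,"rx":0.0,"ry":0.0,"rz":0.0,"claw":-0.8}
    - {"x":0.0,"y":0.0,"z":0.0,"rx":0.0,"ry":0.0,"rz":0.0,"claw":-0.8}
    - {"x":0.0,"y":0.0,"z":0.0,"rx":0.0,"ry":0.0,"rz":0.0,"claw":-0.8}
    - {"x":0.0,"y":0.0,"z":0.0,"rx":0.0,"ry":0.0,"rz":0.0,"claw":-0.8}
    - {"x":0.0,"y":0.0,"z":0.0,"rx":0.0,"ry":0.0,"rz":0.0,"claw":-0.8}
    - {"x":0.0,"y":0.0,"z":0.0,"rx":0.0,"ry":0.0,"rz":0.0,"claw":-0.8}
    - {"x":0.0,"y":0.0,"z":0.0,"rx":0.0,"ry":0.0,"rz":0.0,"claw":-0.8}

```text
time: 25.75
tool_pos: [0.6213, -0.0369, 0.1472]
tool_rot: [3.141, -0.001, -0.0]
contact_force: [-0.4, 0.4, 4.8]
opening: 0.0179
grip_force: 35.0
```

Request:
step_arm:
  steps:
    - {"x":0.0,"y":0.0,"z":0.0,"rx":0.0,"ry":0.0,"rz":0.0,"claw":-0.8}
    - {"x":0.0,"y":0.0,"z":0.0,"rx":0.0,"ry":0.0,"rz":0.0,"claw":-0.8}
    - {"x":0.0,"y":0.0,"z":0.0,"rx":0.0,"ry":0.0,"rz":0.0,"claw":-0.8}
    - {"x":0.0,"y":0.0,"z":0.0,"rx":0.0,"ry":0.0,"rz":0.0,"claw":-0.8}
    - {"x":0.0,"y":0.0,"z":0.0,"rx":0.0,"ry":0.0,"rz":0.0,"claw":-0.8}
    - {"x":0.0,"y":0.0,"z":0.0,"rx":0.0,"ry":0.0,"rz":0.0,"claw":-0.8}
    - {"x":0.0,"y":0.0,"z":0.0,"rx":0.0,"ry":0.0,"rz":0.0,"claw":-0.8}
    - {"x":0.0,"y":0.0,"z":0.0,"rx":0.0,"ry":0.0,"rz":0.0,"claw":-0.8}
    - {"x":0.0,"y":0.0,"z":0.0,"rx":0.0,"ry":0.0,"rz":0.0,"claw":-0.8}
    - {"x":0.0,"y":0.0,"z":0.0,"rx":0.0,"ry":0.0,"rz":0.0,"claw":-0.8}
    - {"x":0.0,"y":0.0,"z":0.0,"rx":0.0,"ry":0.0,"rz":0.0,"claw":-0.8}
    - {"x":0.0,"y":0.0,"z":0.0,"rx":0.0,"ry":0.0,"rz":0.0,"claw":-0.8}

```text
time: 26.75
tool_pos: [0.6213, -0.0369, 0.1471]
tool_rot: [3.141, -0.001, -0.0]
contact_force: [0.6, -1.0, 5.5]
opening: 0.0178
grip_force: 35.0
```

```bash
python3 - <<'E'
from h import *
s=st()
if s['time']>26.3 and abs(s['tool_pos'][2]-.1471)<.001 and 4.3<s['contact_force'][2]<7.3: print(robot.hand_in())
E
```

```text
{'time': 26.75, 'tool_pos': [0.6213, -0.0369, 0.1471], 'tool_rot': [3.1414, -0.0007, -0.0005], 'contact_force': [0.6095, -0.9547, 5.5164], 'opening': 0.0178}
the job is handed in; nothing more can be done
None
```

The job is handed in at 26.75 s: both sleeves and the vial are fully home, and the arm held the vial by its cap with the head about 6 mm down for just over 4 s, and was still holding it when I handed in.

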